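Load the brown tape roll on the slanted spindle

TASK

Load the brown packing-tape roll onto the slanted steel spindle of the tape stand: slide it on along the spindle, feel for the yellow cross pin at the foot and turn the roll gently until a pair of the core's notches drops over the pin, so that the roll sits fully home on the dark flange, then let go. Never force it: press only lightly against the pin and the stand. Leave the other things on the bench where they are.

Things in the scene. Friction and masses are not known exactly. Their poses are not given: they have to be found in the camera images.
- roll_center (a point): Centre (half-way up) of the loose brown tape roll to be loaded: outer diameter 60 mm, 48 mm long, 0.15 to 0.31 kg, lying on a flat end on the mat, its axis (this frame's z) upright. A red and a pale yellow roll of the same size stand beside it on the mat, at least 110 mm away centre to centre; the three change places.
- mat: Black rubber mat, 270 x 280 mm, 4 mm thick, fixed to the bench, on which the three rolls stand; origin at the centre of its underside, on the bench.
- peg_base (a point): Foot of the slanted spindle: point on its axis in the upper face of the dark flange (48 mm diameter, 6 mm thick) where the roll's end face must come to rest. z points up along the spindle to its free end, 40 degrees from vertical, leaning broadly towards the robot; the frame does not turn with the pin. Spindle: 28 mm diameter, 62 mm long from here, tapering to 12 mm over the last 16 mm.
- pin_centre (a point): Centre of the yellow cross pin, on the spindle's axis 7 mm above the flange. The pin is a bar 6 mm square, 36 mm from tip to tip, square to the axis; its direction about the axis is not given and differs at each start. Misaligned, the core stops on it 10 mm short of the flange; it drops over it when aligned within about 6 degrees, at most 45 degrees of turn away.
- peg_tip (a point): Free end of the spindle, on its axis, 62 mm from the foot. Spindle and pin are rigid; a slipping brake (0.45 N m) keeps them from turning under light loads. At no time may the roll and the stand with its spindle and pin press on each other with more than 50 N, all contacts added up (a twist against the pin counts twice).
- stand: Fixed stand that carries the spindle: grey base plate 190 x 130 x 12 mm on the bench with a blue slanted arm 28 mm in diameter that runs on from the spindle, below the flange, down to a 50 mm block. Origin on the bench vertically below the spindle's foot, which lies 125 mm above it.
- red_roll: Red tape roll, 60 mm diameter, 48 mm high, standing on the mat; leave alone. Origin at the centre of its underside.
- clear_roll: Pale yellow tape roll, 60 mm diameter, 48 mm high, standing on the mat; leave alone. Origin at the centre of its underside.
- carton: Small closed carton 130 x 170 x 80 mm; leave alone. Origin at the centre of its underside.
- tape_gun: Hand tape dispenser, red handle, about 225 x 60 x 80 mm, lying on the bench; leave alone. Origin on the bench under its body.
- scanner: Black and grey hand-held barcode scanner, about 190 x 65 x 50 mm; leave alone. Origin on the bench under its middle.
- marker: Black marker pen with blue cap, 115 x 15 x 15 mm; leave alone. Origin at the centre of its underside.
- knife: Yellow closed safety knife, 130 x 22 x 17 mm; leave alone. Origin at the centre of its underside.
- roll: The same brown roll; origin at the centre of its lower end face at the start. Its white core has a 30 mm bore; both end faces of the core have four notches 90 degrees apart (along this frame's +-x and +-y), 9.7 mm wide, 11 mm deep, from the bore out to 41 mm diameter. The other two rolls have plain cores.
Mind the look-alikes: they are no part of the job. What is shaped like the roll but purple is not meant.

How it is judged:
At the end, for the whole second after the job is handed in: The brown roll is on the spindle, coaxial with it (centre within 5 mm of the axis, tilt under 0.12 rad), fully home: its end face within 3.5 mm of the flange, at rest and released (z of roll_center in the frame of peg_base between 0.0205 and 0.0275 m and x of roll_center in the frame of peg_base between -0.005 and 0.005 m and y of roll_center in the frame of peg_base between -0.005 and 0.005 m and angle between the z axis of roll_center and the z axis of peg_base, either way round below 0.12 rad and linear speed of roll below 0.02 m/s); the robot touches nothing.
It fails at once if the roll and the stand (with its spindle and pin) press on each other with more than 50 N, all contacts added up (contact force between roll and stand above 50 N).
It fails at once if another thing on the bench is moved by more than 30 mm (distance of any of red_roll, clear_roll, carton, tape_gun, scanner, marker, knife from where it was at the start of the episode above 0.03 m).
It also fails if it takes over 53 s, if anything falls off the work surface, if the arm or the gripper's body presses on something with over 40 N, if the wrist force passes 120 N, or if a joint passes its speed limit or range.

ROBOT

A 6-joint arm with a two-finger parallel gripper is mounted at the origin on the work surface. World frame = base frame: x ahead of the robot, y to its left, z up, the work surface at z = 0. Lengths are in m, angles in rad, forces in N, time in s.
With the tool pointing down it reaches from about 0.25 to 0.725 m from the base axis. Payload 4 kg.
Tool frame: the origin (TCP) lies between the finger pads; the fingertips stand 25 mm ahead of it and the grasp point (between the pads) lies 6 mm ahead of it; z points along the fingers, y is the line along which they close (so a half turn about z gives the same grasp; the last joint's range is limited). The gripper opens to 85 mm and grips with 20 to 120 N. Pads are 22 mm wide; open, the fingers measure 114 mm over their backs; the gripper's body (76 mm by 85 mm) begins 54 mm behind the grasp point. The pads swing forward as they close: fully open they stand 13 mm farther back than shut.
Start: joints at [1.151, 0.241, 0.005, 1.335, 0, 1.571], TCP at [0.204, 0.457, 0.256] pointing down, gripper open.
Joint ranges: [-2.72, 2.72], [-1.05, 1.87], [-1.09, 1.28], [-1.99, 2.15], [-1.42, 1.44], [-3.14, 3.14]. Speed limits (rad/s): [2.79, 2.79, 3.14, 3.14, 3.14, 3.14].

INTERFACE

Orientations are given as a 3x3 rotation matrix whose columns are the frame's x, y, z axes.
In Python, from plant import read_state, read_camera, finish_job, look_for gives the robot as it stands.
- The arm moves only by the shell command python3 -m crank 'ROWS' [FORCE]. ROWS is JSON, one flat list of numbers, 5 for each row, row after row: the shift along the tool's x, y, z in mm, then the turn about the tool's z in rad, then the closure, from -1 (fully open) to 1 (shut), so that 0 is half open. In form: [tx, ty, tz, yaw, gripper, tx, ty, tz, yaw, gripper, ...]. A call has 1 to 8 rows; each row shifts and turns the commanded pose from where the row before left it, along the tool's axes as they then stand; what a row does not reach is not made up. A row lasts 1/12 s, in which the tool goes at most 41.7 mm and 7.16 degrees, less where a joint would pass 70% of its speed; a pose out of reach is approached as far as the arm can. A call with a gripper value outside its range is refused whole. The fingers move at their own pace and stop on an object; FORCE is the grip in N (left out, the last holds). Time passes only in rows, so rows that do not move let the fingers close. It gives the time, the measured TCP pose, the force, the opening and the grip force at its end, in the units of the state.
- read_state(): the state, without advancing time (a new reading comes with each control period).
- read_camera(name): name is "side" or "top" or "wrist"; returns a dict with "image" (480x640x3 uint8, red, green, blue), "vertical_fov" (degrees; the focal length in pixels is half the picture's height over the tangent of half this angle, whatever the lens; pixels are square), "cx", "cy" (the principal point, pixels), "view" (4x4, takes a point from world to camera coordinates); the wrist camera has in their place "hand_eye" (4x4, takes a point from camera to tool coordinates, whose origin is the TCP and whose axes are the flange's). Camera axes: x right, y down, z forward; pixel columns grow to the right and rows downward; lengths in m; the calibration is good to about 2 mm. A picture is of the moment at which its call begins: read the wrist's pose just before it. There is no depth.
- finish_job(): hands the job in; it is judged then, once.
Trained networks look in a picture, given as the dict that the camera call returned (one of the last four; its "shot" number tells which), for a name from the list of things; names that differ only in an ending like _2 or _b are one class to them, and where a whole thing is asked for, a point or a joint stands for the part that bears it (a point fixed in the world has none). Each returns a list of dicts, best first, with "score" (0 to 1); they miss things now and then, are a little off and sometimes report something else, mostly with a low value. They report only what shows in the picture. A call takes as long as a camera call. They do not tell look-alikes from the thing itself.
- look_for(picture, label): "centre" ([column, row] in pixels, amid what is visible of it).
The state is a dict: "time_s": time; "q": joint angles; "joint_velocities": joint speeds; "effort": joint torques, N m; "position": TCP position; "ee_rot": TCP orientation; "contact_force": force on the tool from outside, world axes, zero at the start; "wrist_torque": the same for the moment, N m; "opening": opening from 0.0 (shut) to 1.0 (fully open); "finger_force": force on a finger pad.
Only numpy, scipy, OpenCV 4.12 (cv2) and the standard library are available. Lean on these libraries where they do the work, as an engineer would, in place of code of your own. Each camera call takes 0.05 s, during which the arm holds its last target. There are 200 camera calls.

## Working session

There is one attempt and no reset: what is moved stays moved. The work goes in short steps, Python scripts to look and compute and a shell command to move; the robot and the scene stay as the last step left them, time stands still between calls to the robot, and variables do not carry over. Pictures are saved under pics/ and viewed, at most 10 in all, crops included, and the job is handed in when it is done.

```bash
ls; mkdir -p pics
python3 - <<'E'
from plant import *
import cv2,numpy as np
for n in("top","side"):
    c=read_camera(n);cv2.imwrite(f"pics/{n}0.png",c["image"][:,:,::-1])
    print(n,c["vertical_fov"],c["cx"],c["cy"],np.round(c["view"],4).tolist())
    for l in("roll","peg_tip","peg_base","pin_centre","red_roll","stand","mat"):
        print(l,[(np.round(d["centre"]).tolist(),round(d["score"],2)) for d in look_for(c,l)][:4])
c=read_camera("wrist");print(np.round(c["hand_eye"],4).tolist(),c["vertical_fov"],c["cx"],c["cy"]);cv2.imwrite("pics/w0.png",c["image"][:,:,::-1])
s=read_state();print(s)
E
```

```text
pics
top 43.811146569673625 320.89804650899225 242.3652941786419 [[-0.0008, -1.0, 0.005, 0.0271], [-0.9936, 0.0002, -0.1132, 0.5951], [0.1132, -0.0051, -0.9936, 1.3338], [0.0, 0.0, 0.0, 1.0]]
roll [([506.0, 231.0], 0.91), ([411.0, 249.0], 0.6)]
peg_tip [([393.0, 298.0], 0.61), ([270.0, 265.0], 0.55)]
peg_base [([271.0, 267.0], 0.67)]
pin_centre [([272.0, 263.0], 0.66)]
red_roll [([449.0, 304.0], 0.6)]
stand [([272.0, 240.0], 0.81)]
mat [([413.0, 276.0], 0.65)]
side 53.75781495025817 315.906994378777 246.88515350653827 [[-0.9876, -0.1552, -0.0242, 0.589], [-0.0694, 0.5699, -0.8188, 0.1388], [0.1409, -0.8069, -0.5736, 0.974], [0.0, 0.0, 0.0, 1.0]]
roll [([327.0, 195.0], 0.72), ([328.0, 233.0], 0.61)]
peg_tip [([240.0, 470.0], 0.63), ([335.0, 295.0], 0.57)]
peg_base [([335.0, 292.0], 0.95)]
pin_centre [([334.0, 292.0], 0.87)]
red_roll [([383.0, 221.0], 0.84)]
stand [([315.0, 329.0], 0.73)]
mat [([350.0, 253.0], 0.76)]
[[0.0004, -0.9544, -0.2986, 0.0762], [1.0, -0.0, 0.0013, -0.001], [-0.0013, -0.2986, 0.9544, -0.1187], [0.0, 0.0, 0.0, 1.0]] 62.896696693245985 317.13503881708795 237.23343799182925
{'time_s': 0.85, 'q': array([ 1.15098130e+00,  2.40591134e-01,  5.01078968e-03,  1.33516372e+00,
       -2.34753751e-05,  1.57081866e+00]), 'joint_velocities': array([ 0.00096821, -0.00084887, -0.00070963, -0.00186528, -0.00176779,
       -0.00116541]), 'effort': array([-1.51510635e-04, -3.72175705e+01,  2.52688068e+01,  9.29522830e-04,
       -5.17287572e-05, -1.89935427e-07]), 'position': array([0.20380917, 0.45659614, 0.25631502]), 'ee_rot': array([[-9.13155246e-01,  4.07611943e-01,  4.27374535e-05],
       [ 4.07611944e-01,  9.13155245e-01,  3.81532535e-05],
       [-2.34742080e-05,  5.22601401e-05, -9.99999998e-01]]), 'contact_force': array([ 0.37046425, -0.48698619, -0.45767378]), 'wrist_torque': array([-0.01009469, -0.02411678,  0.00998704]), 'finger_force': 0.0, 'opening': 0.9997324586132952}
```

View images.

View pics/top0.png

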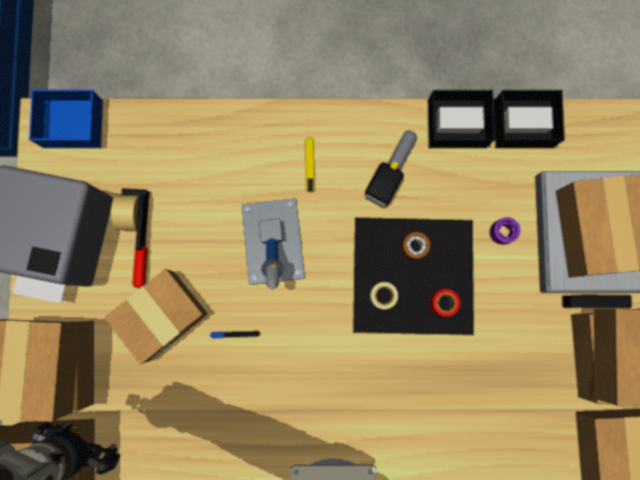

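View pics/side0.png

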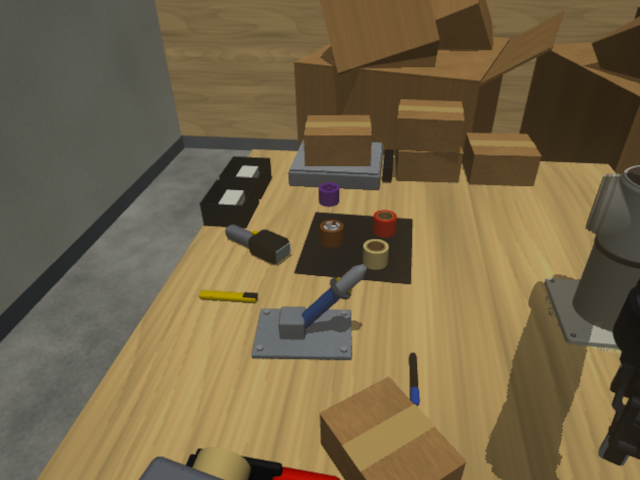

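Candidates in top: brown roll (416,245) on the mat, red (446,303), pale (384,296), purple look-alike (507,231). I choose brown at (416,245). The side view shows it at (331,234), and the spindle runs from about (341,288) to (360,270). One close crop comes next to check the choice.

```bash
cat > h.py <<'E'
import numpy as np,cv2
from plant import *
def cam(n):
    s=read_state(); c=read_camera(n); f=c["image"].shape[0]/2/np.tan(np.radians(c["vertical_fov"]/2))
    if n=="wrist":
        T=np.eye(4);T[:3,:3]=s["ee_rot"];T[:3,3]=s["position"];c["view"]=np.linalg.inv(T@np.array(c["hand_eye"]))
    c["K"]=np.array([[f,0,c["cx"]],[0,f,c["cy"]],[0,0,1]]); c["s"]=s
    c["P"]=c["K"]@np.array(c["view"])[:3]
    return c
def ray(c,p):
    V=np.array(c["view"]);R=V[:3,:3];o=-R.T@V[:3,3];d=R.T@np.linalg.inv(c["K"])@np.array([p[0],p[1],1.]);return o,d
def atz(c,p,z):
    o,d=ray(c,p);return o+d*(z-o[2])/d[2]
def proj(c,X):
    q=c["P"]@np.append(X,1);return q[:2]/q[2]
def tri(c1,p1,c2,p2):
    X=cv2.triangulatePoints(c1["P"],c2["P"],np.array(p1,float),np.array(p2,float))[:,0];return X[:3]/X[3]
def crop(c,x,y,w,h,k): return cv2.resize(c["image"][y:y+h,x:x+w,::-1],None,fx=k,fy=k,interpolation=cv2.INTER_CUBIC)
E
python3 - <<'E'
from h import *
t=cam("top");s=cam("side")
im=np.hstack([np.vstack([crop(t,392,222,50,50,6),crop(t,245,235,50,50,6)]),crop(s,290,230,80,100,6)[:600]])
cv2.imwrite("pics/c1.png",im);print(im.shape)
print("roll",atz(t,(416.5,244.5),.052), "side",atz(s,(331.5,226),.052))
for p in((416,245),(446,303),(384,296)):print(atz(t,p,.052))
E
```

```text
(600, 780, 3)
roll [ 0.58813942 -0.18930971  0.052     ] side [ 0.58547078 -0.18866082  0.052     ]
[ 0.58700226 -0.18815664  0.052     ]
[ 0.45646844 -0.25286014  0.052     ]
[ 0.47216234 -0.11429256  0.052     ]
```

View pics/c1.png

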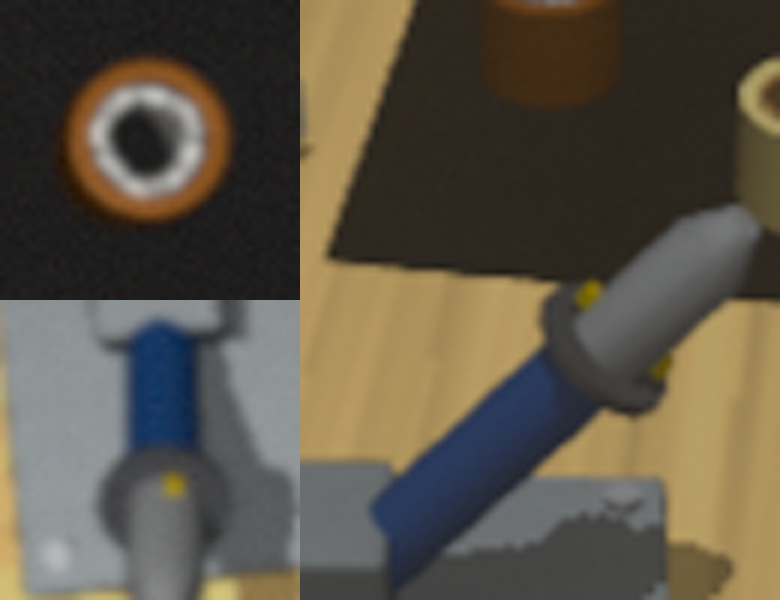

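The top crop shows the brown/orange ring with a white notched core at (416.5,245), so this is the right roll. The side crop shows the dark flange at about (340,288), the spindle tip at about (363,267), and yellow pin ends at (338,279) and (350,291).

Rows only turn the tool about its own z, so it stays vertical. The roll will have to pivot in the pads when its bore rim meets the spindle. I go above the stand first to measure it with the wrist camera.

```bash
cat >> h.py <<'E'
def rel(X,yawdir=None,s=None):
    """shift in mm along tool axes to bring TCP to X; yaw so that tool x points along heading yawdir"""
    s=s or read_state();R=np.array(s["ee_rot"]);d=R.T@(np.array(X)-s["position"])*1000
    y=0
    if yawdir is not None:
        v=R.T@np.array([np.cos(yawdir),np.sin(yawdir),0]);y=np.arctan2(v[1],v[0])
    return np.round(d,1),round(float(y),3)
E
python3 - <<'E'
from h import *
t=cam("top");s=cam("side")
f1=atz(t,(271.7,268),.125);f2=atz(s,(340.3,288),.125);print(f1,f2)
f=(f1+f2)/2;f[2]=.125
for az in np.radians([165,175,180,185,195]):
    a=np.array([np.sin(.698)*np.cos(az),np.sin(.698)*np.sin(az),np.cos(.698)]);print(az*57.3,proj(t,f+.062*a),proj(s,f+.062*a))
print(rel([f[0]-.02,f[1],.32],np.pi))
E
```

```text
[0.52989652 0.13190128 0.125     ] [0.52713192 0.13280426 0.125     ]
165.01215412980386 [264.46190163 285.87920966] [360.89000469 272.47310155]
175.0128907437314 [267.81195152 286.46976553] [361.87993024 270.14414551]
180.01325905069513 [269.51505371 286.54324988] [362.11670742 268.95328701]
185.0136273576589 [271.21943783 286.46773323] [362.18071743 267.75738025]
195.01436397158642 [274.57969024 285.87322613] [361.79670137 265.38717453]
(array([-410.4, -171.9,  -63.7]), -0.42)
```

```bash
python3 -m crank '[0,0,-16,-0.105,-1, 0,0,-16,-0.105,-1, 0,0,-16,-0.105,-1, 0,0,-16,-0.105,-1, -25,-27,0,0,-1, -25,-27,0,0,-1, -25,-27,0,0,-1, -25,-27,0,0,-1]' 20; python3 -m crank '[-25,-27,0,0,-1, -25,-27,0,0,-1, -25,-27,0,0,-1, -25,-27,0,0,-1, -25,-27,0,0,-1, -25,-27,0,0,-1, -27,-28,0,0,-1, -27,-27,0,0,-1]'; python3 -m crank '[0,0,0,0,-1,0,0,0,0,-1]'
python3 - <<'E'
from h import *
c=cam("wrist");s=c["s"];print(s["position"],s["ee_rot"].round(3).tolist())
print([(l,look_for(c,l)[:2]) for l in("peg_tip","peg_base","pin_centre")])
cv2.imwrite("pics/w1.png",c["image"][:,:,::-1])
E
```

```text
time_s: 1.72
position: [0.3044, 0.3476, 0.3205]
ee_rot: [[-1.0, -0.002, 0.0], [-0.002, 1.0, 0.0], [-0.0, 0.0, -1.0]]
contact_force: [0.1, 0.1, 0.4]
opening: 1.002
finger_force: 0.0
time_s: 2.38
position: [0.5088, 0.1299, 0.3205]
ee_rot: [[-1.0, 0.0, 0.0], [0.0, 1.0, 0.0], [-0.0, 0.0, -1.0]]
contact_force: [0.4, 0.9, -0.2]
opening: 1.001
finger_force: 0.0
time_s: 2.55
position: [0.5088, 0.13, 0.3197]
ee_rot: [[-1.0, 0.004, -0.001], [0.004, 1.0, -0.0], [0.001, -0.0, -1.0]]
contact_force: [-0.2, -0.2, 0.5]
opening: 0.996
finger_force: 0.0
[0.5088294  0.12999414 0.31965287] [[-1.0, 0.004, -0.001], [0.004, 1.0, -0.0], [0.001, -0.0, -1.0]]
[('peg_tip', [{'centre': [316.2, 234.3], 'score': 0.8}]), ('peg_base', [{'centre': [319.8, 237.1], 'score': 0.83}, {'centre': [414.0, 67.2], 'score': 0.66}]), ('pin_centre', [{'centre': [30.1, 262.7], 'score': 0.74}, {'centre': [317.6, 235.0], 'score': 0.57}])]
```

View pics/w1.png

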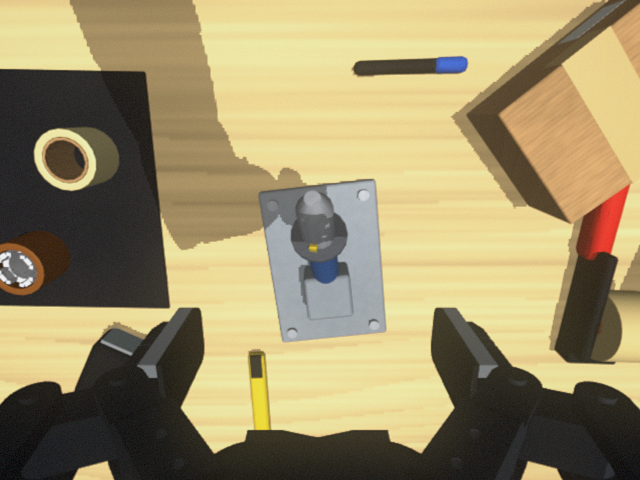

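The wrist view shows the stand in the middle, with the tip at (312,198), flange at (319,238) and one yellow pin end at (313,247). I move back and lower to look along the spindle axis.

```bash
python3 -m crank '[26,0,16,0,-1,26,0,16,0,-1,26,0,16,0,-1,27,0,16,0,-1,0,0,0,0,-1,0,0,0,0,-1]'
python3 - <<'E'
from h import *
c=cam("wrist");s=c["s"];print(s["position"])
import pickle;pickle.dump(c,open("w2.pkl","wb"))
f=np.array([.528,.1325,.125]);u=proj(c,f);print(u)
x,y=[int(v) for v in u];x=max(0,x-60);y=min(480-120,max(0,y-75));print(x,y)
cv2.imwrite("pics/w2.png",crop(c,x,y,120,120,5))
E
```

```text
time_s: 3.25
position: [0.3996, 0.1321, 0.2554]
ee_rot: [[-1.0, -0.004, -0.003], [-0.004, 1.0, -0.001], [0.003, -0.001, -1.0]]
contact_force: [-0.1, 0.9, 0.9]
opening: 0.996
finger_force: 0.0
[0.39957633 0.13208547 0.25538838]
[317.95742984 397.03232569]
257 322
```

View pics/w2.png

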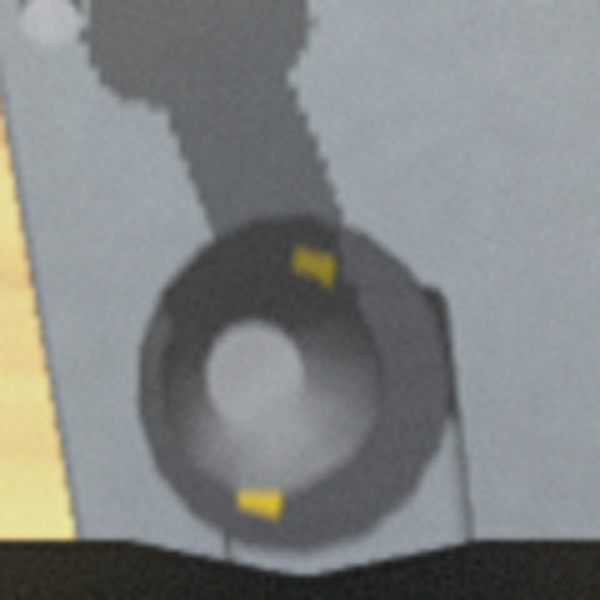

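The crop looks straight down the axis. It shows the flange ellipse centred at (295,381), the tip disc at (254,372), and pin ends at (314,265) and (260,503). I fit foot, azimuth and pin angle to these, together with the side and top views.

```bash
cat > fit.py <<'E'
from h import *
import pickle
from scipy.optimize import least_squares
c=pickle.load(open("w2.pkl","rb"));g=lambda u,v:np.array([(u+.5)/5-.5+257,(v+.5)/5-.5+322])
def frame(az,ti=np.radians(40)):
    a=np.array([np.sin(ti)*np.cos(az),np.sin(ti)*np.sin(az),np.cos(ti)]);h=np.array([-np.sin(az),np.cos(az),0]);n=np.cross(h,a);return a,h,n  # h horizontal, n = h x a
ph=np.linspace(0,2*np.pi,180)
def res(p):
    f=np.array([p[0],p[1],.125]);a,h,n=frame(p[2]);r=[]
    C=np.array([proj(c,f+.024*(np.cos(t)*h+np.sin(t)*n)) for t in ph])
    lo,hi=C.min(0),C.max(0);L,H=g(139,214),g(452,548)
    r+=list(np.r_[lo-L,hi-H])
    r+=list(proj(c,f+.062*a)-g(254,372))
    d=np.cos(p[3])*h+np.sin(p[3])*n
    e=sorted([proj(c,f+.0095*a+k*.0162*d) for k in(1,-1)],key=lambda q:q[1])
    r+=list(e[0]-g(314,265))+list(e[1]-g(260,503))
    return r
if __name__=="__main__":
    R=least_squares(res,[.528,.1325,np.pi,1.4]);print(R.x,np.degrees(R.x[2:]),R.fun.round(1))
    a,h,n=frame(R.x[2]);f=np.array([*R.x[:2],.125])
    for N in("top","side"):
        k=cam(N);print(N,proj(k,f).round(1),proj(k,f+.062*a).round(1))
        d=np.cos(R.x[3])*h+np.sin(R.x[3])*n;print([proj(k,f+.0085*a+q*.0162*d).round(1) for q in(1,-1)])
    print("a",a,"h",h,"n",n)
E
python3 fit.py
python3 - <<'E'
from h import *
print(rel([.588-.05,-.189,.25],np.pi))
E
```

```text
[0.52820358 0.13049677 3.26232464 1.89752248] [186.91743325 108.72002967] [-0.3 -0.2 -0.1  1.2 -0.   0.5 -0.  -0.   0.4 -1.6]
top [272.4 268.8] [272.8 286.6]
[array([271. , 277.2]), array([273.9, 265. ])]
side [339.9 287.2] [362.4 266.7]
[array([349.3, 290.4]), array([336.4, 278.4])]
a [-0.63810859 -0.07741663  0.76604444] h [ 0.1204389  -0.99272074  0.        ] n [-0.76046821 -0.09226155 -0.64278761]
(array([-133.4, -321.8,    7.8]), 0.002)
```

The fit agrees with the top and side views within about 1 px. Foot is (0.528, 0.1305), azimuth 186.9°, pin 108.7° from h. Next I go over the roll and measure its notches.

```bash
python3 -m crank '[-20,-35,6,0,-1,-20,-35,6,0,-1,-20,-35,6,0,-1,-20,-35,6,0,-1,-20,-35,6,0,-1,-20,-35,6,0,-1,-20,-35,6,0,-1,-20,-35,6,0,-1]';python3 -m crank '[-20,-30,6,0,-1,-10,-12,1,0,-1,0,0,0,0,-1,0,0,0,0,-1]'
python3 - <<'E'
from h import *
import pickle
c=cam("wrist");s=c["s"];print(s["position"]);pickle.dump(c,open("w3.pkl","wb"))
# rectified top-face view, 4 px per mm, tool axes: col=tool y? use world: col=y, row=-x
ctr=np.array([.587,-.189,.052]);W=.04
src=np.float32([proj(c,ctr+[dx,dy,0]) for dx,dy in((W,W),(W,-W),(-W,-W),(-W,W))])
H=cv2.getPerspectiveTransform(src,np.float32([[0,0],[600,0],[600,600],[0,600]]))
im=cv2.warpPerspective(c["image"],H,(600,600));cv2.imwrite("pics/w3.png",im[:,:,::-1]);print(src)
E
```

```text
time_s: 4.07
position: [0.5654, -0.1509, 0.2088]
ee_rot: [[-1.0, 0.0, 0.003], [0.0, 1.0, -0.001], [-0.003, -0.001, -1.0]]
contact_force: [-0.2, 0.2, 0.6]
opening: 0.997
finger_force: 0.0
time_s: 4.4
position: [0.594, -0.1914, 0.2009]
ee_rot: [[-1.0, 0.001, 0.0], [0.001, 1.0, 0.0], [-0.0, 0.0, -1.0]]
contact_force: [-0.3, -0.1, 0.4]
opening: 0.998
finger_force: 0.0
[ 0.59400513 -0.19135805  0.20092253]
[[375.59567 270.51892]
 [266.63843 270.67416]
 [261.94238 160.30432]
 [380.77975 160.16843]]
```

View pics/w3.png

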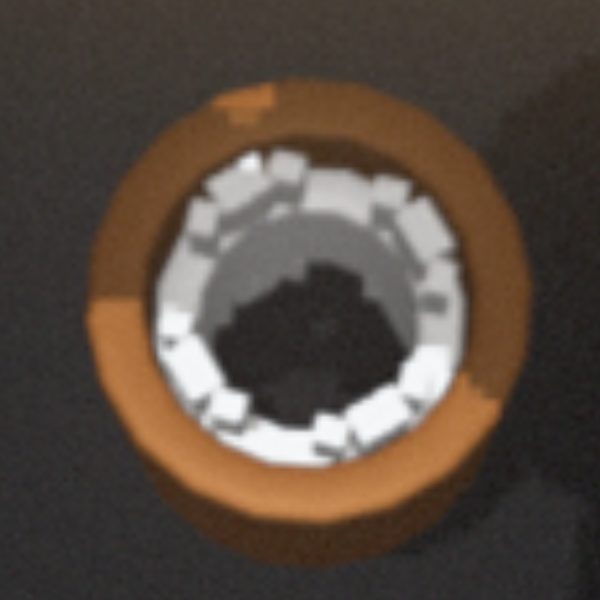

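The rectified top face (7.5 px/mm) has its centre at (310,299), so the roll is at (0.5871, -0.1903). Raised core blocks are at image angles of about 31°+90k, so the notches are at about 76°+90k, which is world heading -14°. The grasp heading must be 184.5° (yaw -0.079). I go down with a light grip high on the roll.

```bash
python3 -m crank '[7,1,25,-0.079,-1,0,0,30,0,-1,0,0,30,0,-1,0,0,30,0,-1,0,0,20,0,-1,0,0,14,0,-1,0,0,0,0,-1]' 25; python3 -m crank '[0,0,0,0,1,0,0,0,0,1,0,0,0,0,1,0,0,0,0,1,0,0,0,0,1,0,0,0,0,1]' 25
```

```text
time_s: 5.03
position: [0.5834, -0.1869, 0.0495]
ee_rot: [[-0.997, -0.081, -0.006], [-0.081, 0.997, 0.002], [0.006, 0.003, -1.0]]
contact_force: [-1.0, -0.0, -0.2]
opening: 0.999
finger_force: 0.0
time_s: 5.53
position: [0.5875, -0.1894, 0.0547]
ee_rot: [[-0.997, -0.08, 0.004], [-0.08, 0.997, -0.0], [-0.004, -0.001, -1.0]]
contact_force: [-0.9, 1.8, 7.0]
opening: 0.676
finger_force: 29.6
```

```bash
python3 -m crank '[0,0,-10,0,1,0,0,-30,0,1,0,0,-35,0,1,0,0,-40,-0.041,1,0,0,-40,0,1,0,0,-35,0,1,0,0,-10,0,1,0,0,0,0,1]'
python3 - <<'E'
from h import *
s=read_state();print(s["position"],s["ee_rot"].round(3).tolist(),rel([.494,.1265,.25],3.2623,s))
E
```

```text
time_s: 6.2
position: [0.5876, -0.1901, 0.257]
ee_rot: [[-0.993, -0.12, 0.008], [-0.12, 0.993, -0.003], [-0.008, -0.004, -1.0]]
contact_force: [0.2, 0.8, -2.6]
opening: 0.681
finger_force: 28.7
[ 0.58756865 -0.19008167  0.25701346] [[-0.993, -0.12, 0.008], [-0.12, 0.993, -0.003], [-0.008, -0.004, -1.0]] (array([ 55.1, 325.5,   5.4]), -0.001)
```

```bash
python3 -m crank '[5,20,0,0,1,6,38,0,0,1,6,38,0,0,1,6,38,0,0,1,6,38,0,0,1,6,38,0,0,1,6,38,0,0,1,6,38,0,0,1]'; python3 -m crank '[5,28,2,0,1,2,10,2,0,1,0,0,0,0,1,0,0,0,0,1,0,0,0,0,1]'
python3 - <<'E'
from h import *
s=cam("side");st=s["s"];print(st["position"],rel([.494,.1265,.232],3.2623,st))
w=cam("wrist")
im=np.hstack([crop(s,300,190,100,120,5),cv2.resize(w["image"][::,170:470,::-1],(300,480)).copy() if 0 else cv2.copyMakeBorder(cv2.resize(w["image"][200:480,220:420,::-1],None,fx=1.5,fy=1.5),0,180,0,0,cv2.BORDER_CONSTANT)])
cv2.imwrite("pics/c4.png",im);print(im.shape)
E
```

```text
time_s: 6.87
position: [0.5026, 0.0901, 0.2495]
ee_rot: [[-0.993, -0.119, -0.005], [-0.119, 0.993, -0.001], [0.005, -0.0, -1.0]]
contact_force: [0.2, 1.0, -2.3]
opening: 0.675
finger_force: 28.6
time_s: 7.28
position: [0.4932, 0.1247, 0.2471]
ee_rot: [[-0.993, -0.119, -0.002], [-0.119, 0.993, -0.001], [0.002, -0.001, -1.0]]
contact_force: [0.0, -0.8, -2.3]
opening: 0.674
finger_force: 28.6
[0.49320987 0.12474574 0.24711759] (array([-1. ,  1.7, 15.1]), -0.002)
(600, 800, 3)
```

View pics/c4.png

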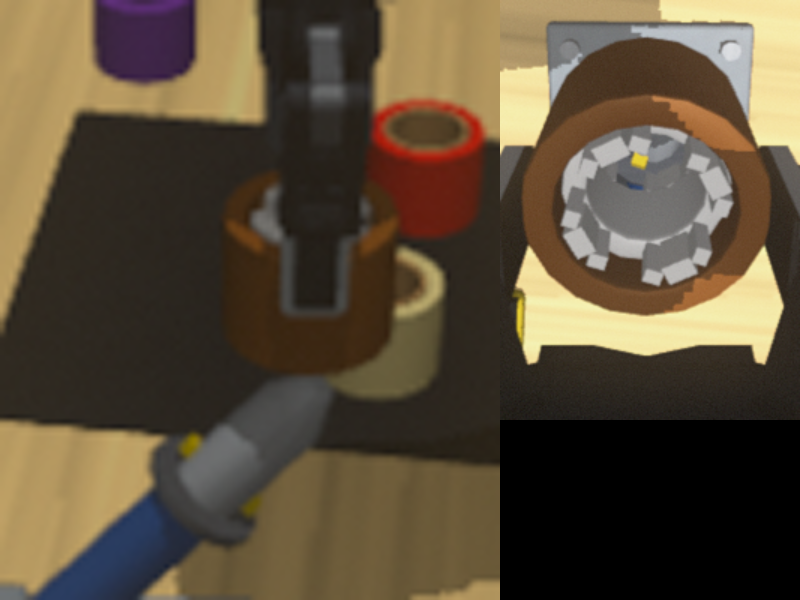

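The side crop shows the roll held upright and high in the pads, just above the spindle tip. The wrist view shows a notch at (668,135), which is about 19° in the tool frame, as needed. Next I compute the pivoting path.

```bash
cat > path.py <<'E'
from h import *
f=np.array([.528,.1305,.125]);az=3.2623;u=np.array([np.cos(az),np.sin(az),0]);ty=np.array([np.sin(az),-np.cos(az),0])
def tcp(th,s,hb=38,b=48,gap=0):
    t=np.radians(40);a=np.array([np.sin(t),np.cos(t)]);m=np.array([-np.cos(t),np.sin(t)])
    q=np.radians(th);P=np.array([0,0])+s*a+(14+gap)*m if s<=46 else s*a+(14+gap-(s-46)*.5)*m
    G=P+15*np.array([np.cos(q),-np.sin(q)])+hb*np.array([np.sin(q),np.cos(q)])
    return G+[0,b-hb]
def now():
    s=read_state();d=s["position"]-f;return np.round([d@u*1000,d[2]*1000,d@ty*1000],1)
E
python3 - <<'E'
from path import *
print("now u,z,lat",now())
for th,s in((0,50),(0,47),(5,46),(10,45),(15,44),(20,43),(25,42),(30,41),(35,40),(40,39),(40,30),(40,20),(40,12),(40,10),(40,0)):print(th,s,tcp(th,s).round(1),tcp(th,s,hb=34).round(1))
E
```

```text
now u,z,lat [ 34.8 122.8  -1.9]
0 50 [37.9 94. ] [37.9 94. ]
0 47 [34.9 92.7] [34.9 92.7]
5 46 [37.1 90.8] [36.7 90.8]
10 45 [39.6 88.3] [38.9 88.3]
15 44 [41.9 85.5] [40.8 85.7]
20 43 [44.  82.5] [42.6 82.8]
25 42 [45.9 79.3] [44.2 79.6]
30 41 [47.6 75.8] [45.6 76.4]
35 40 [49.1 72.2] [46.8 72.9]
40 39 [50.3 68.3] [47.7 69.3]
40 30 [44.5 61.4] [41.9 62.4]
40 20 [38.  53.8] [35.5 54.7]
40 12 [32.9 47.7] [30.3 48.6]
40 10 [31.6 46.1] [29.  47.1]
40 0 [25.2 38.5] [22.6 39.4]
```

```bash
python3 -m crank '[0,1,10,0,1,0,1,10,0,1,0,0,7,0,1,0,0,0,0,1,0,0,0,0,1]' 20; python3 -m crank '[0,0,2,0,1,0,0,2,0,1,2,0,2,0,1,0,0,0,0,1]'; python3 -c "
from path import *;print(now())"
```

```text
time_s: 7.8
position: [0.4927, 0.1275, 0.2204]
ee_rot: [[-0.993, -0.12, -0.002], [-0.12, 0.993, -0.001], [0.002, -0.0, -1.0]]
contact_force: [0.3, 0.8, -2.3]
opening: 0.675
finger_force: 28.6
time_s: 8.13
position: [0.493, 0.1279, 0.2166]
ee_rot: [[-0.993, -0.12, 0.005], [-0.12, 0.993, 0.001], [-0.005, 0.0, -1.0]]
contact_force: [3.6, 1.4, 1.3]
opening: 0.674
finger_force: 29.0
[35.1 91.6  1.7]
```

```bash
python3 -m crank '[1,-1.5,0.5,0,1,1,0,1,0,1,1,0,1,0,1,1.2,0,1.2,0,1,1.2,0,1.2,0,1,0,0,0,0,1]'; python3 -c "
from path import *;print(now())"
```

```text
time_s: 8.63
position: [0.4878, 0.1265, 0.2123]
ee_rot: [[-0.993, -0.12, 0.006], [-0.12, 0.993, 0.003], [-0.006, 0.002, -1.0]]
contact_force: [3.8, 2.0, 5.1]
opening: 0.679
finger_force: 29.7
[40.4 87.3  0.8]
```

```bash
python3 -m crank '[1,-0.5,1.2,0,1,1,0,1.3,0,1,1,0,1.4,0,1,1,0,1.5,0,1,0,0,0,0,1]'
python3 - <<'E'
from path import *
print(now());s=cam("side");w=cam("wrist")
im=np.hstack([crop(s,300,190,100,120,5),cv2.copyMakeBorder(cv2.resize(w["image"][200:480,220:420,::-1],None,fx=1.5,fy=1.5),0,180,0,0,cv2.BORDER_CONSTANT)])
cv2.imwrite("pics/c5.png",im)
E
```

```text
time_s: 9.05
position: [0.4833, 0.1252, 0.2063]
ee_rot: [[-0.993, -0.12, 0.004], [-0.12, 0.993, 0.002], [-0.004, 0.001, -1.0]]
contact_force: [1.9, 2.9, 5.2]
opening: 0.674
finger_force: 29.9
[45.  81.3  0.1]
```

View pics/c5.png

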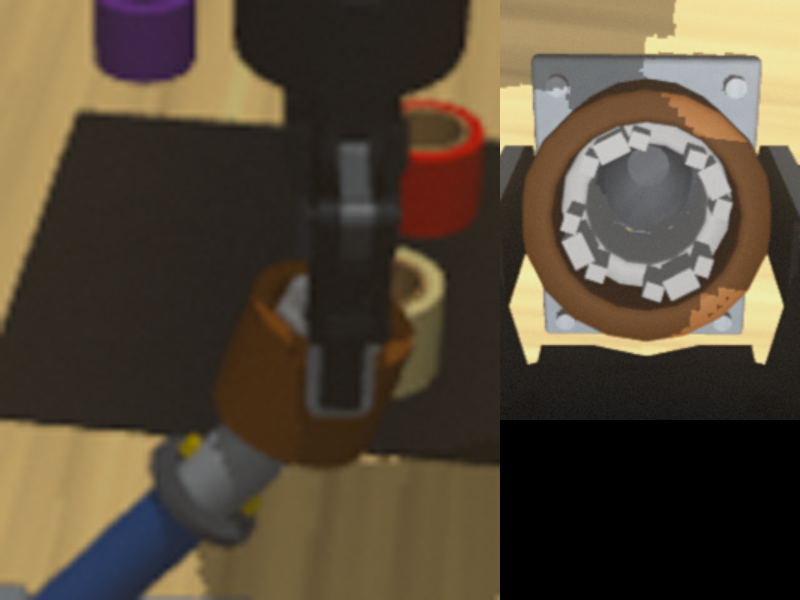

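The side crop shows the roll tilted about 22° with the spindle tip inside the bore, and the wrist view confirms the tip in the bore at (648,165). I continue along the path.

```bash
python3 -m crank '[0.9,0,1.6,0,1,0.9,0,1.7,0,1,0.8,0,1.7,0,1,0.7,0,1.7,0,1,0.7,0,1.8,0,1,0,0,0,0,1]';python3 -c "
from path import *;print(now())"; python3 -m crank '[0.6,0,1.9,0,1,0.3,0,2,0,1,-1,0,1.5,0,1,-1.2,0,1.5,0,1,-1.2,0,1.5,0,1,0,0,0,0,1]'; python3 -c "
from path import *;print(now())"
```

```text
time_s: 9.65
position: [0.4782, 0.1242, 0.1964]
ee_rot: [[-0.993, -0.12, 0.0], [-0.12, 0.993, 0.001], [-0.0, 0.0, -1.0]]
contact_force: [2.9, 3.4, 2.6]
opening: 0.676
finger_force: 30.1
[50.2 71.4 -0.2]
time_s: 10.15
position: [0.4809, 0.1243, 0.1876]
ee_rot: [[-0.993, -0.12, -0.0], [-0.12, 0.993, -0.0], [0.0, -0.0, -1.0]]
contact_force: [3.1, 3.4, 1.7]
opening: 0.675
finger_force: 30.0
[47.5 62.6 -0.4]
```

```bash
python3 -m crank '[-1.5,0.4,1.8,0,1,-1.5,0.4,1.8,0,1,-1.5,0,1.8,0,1,-1.5,0,1.8,0,1,-1.5,0,1.8,0,1,0,0,0,0,1]'
python3 - <<'E'
from path import *
print(now());s=cam("side");w=cam("wrist")
im=np.hstack([crop(s,300,190,100,120,5),cv2.copyMakeBorder(cv2.resize(w["image"][200:480,220:420,::-1],None,fx=1.5,fy=1.5),0,180,0,0,cv2.BORDER_CONSTANT)])
cv2.imwrite("pics/c6.png",im)
E
```

```text
time_s: 10.65
position: [0.4879, 0.1259, 0.1785]
ee_rot: [[-0.993, -0.12, -0.001], [-0.12, 0.993, -0.0], [0.001, -0.0, -1.0]]
contact_force: [1.4, 1.4, 1.4]
opening: 0.676
finger_force: 29.9
[40.4 53.5  0.2]
```

View pics/c6.png

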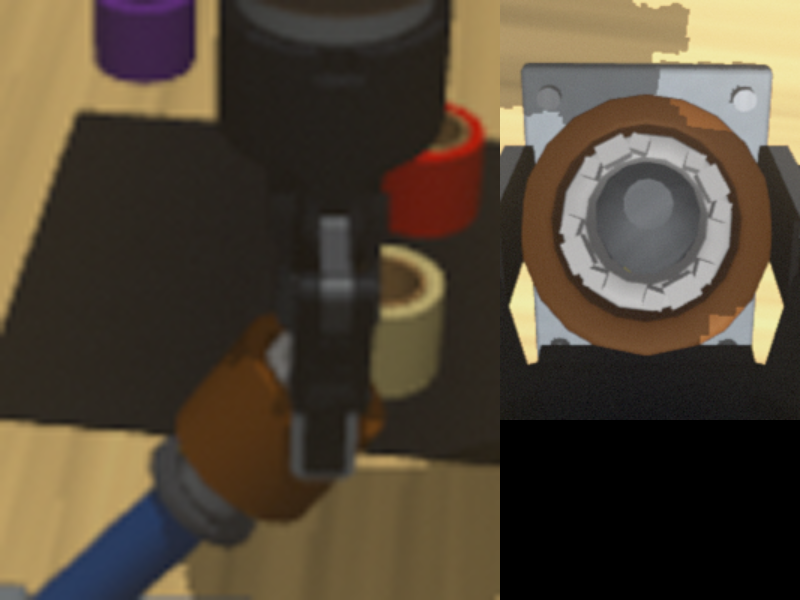

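The roll is now aligned on the spindle, just short of the pin. I go on gently to feel for it.

```bash
python3 -m crank '[-1.3,0,1.5,0,1,-1.3,0,1.5,0,1,-1.3,0,1.5,0,1,-1.3,0,1.5,0,1,0,0,0,0,1]';python3 -c "
from path import *;p=now();print(p,p[:2]@[.643,.766]-45.6)"; python3 -m crank '[-1,0,1.2,0,1,-1,0,1.2,0,1,0,0,0,0,1]'; python3 -c "
from path import *;p=now();print(p,p[:2]@[.643,.766]-45.6)"
```

```text
time_s: 11.17
position: [0.4917, 0.1264, 0.1726]
ee_rot: [[-0.993, -0.12, -0.003], [-0.12, 0.993, -0.0], [0.003, -0.0, -1.0]]
contact_force: [-1.6, 0.8, 3.8]
opening: 0.68
finger_force: 30.3
[36.6 47.6  0.3] 14.395400000000002
time_s: 11.42
position: [0.4935, 0.1266, 0.1701]
ee_rot: [[-0.993, -0.12, -0.004], [-0.12, 0.993, -0.001], [0.004, -0.0, -1.0]]
contact_force: [-3.3, 1.5, 3.6]
opening: 0.678
finger_force: 30.3
[34.7 45.1  0.3] 11.258700000000005
```

```bash
python3 -m crank '[-0.7,0,0.8,0,1,-0.7,0,0.8,0,1,0,0,0,0,1]';python3 -c "
from path import *;p=now();print(p,p[:2]@[.643,.766]-45.6)"; python3 -m crank '[-0.7,0,0.8,0,1,-0.7,0,0.8,0,1,0,0,0,0,1]'
python3 - <<'E'
from path import *
p=now();print(p,p[:2]@[.643,.766]-45.6);s=cam("side");w=cam("wrist")
im=np.hstack([crop(s,320,240,50,60,10),cv2.copyMakeBorder(cv2.resize(w["image"][200:480,220:420,::-1],None,fx=1.5,fy=1.5),0,180,0,0,cv2.BORDER_CONSTANT)])
cv2.imwrite("pics/c7.png",im)
E
```

```text
time_s: 11.67
position: [0.4949, 0.1268, 0.1684]
ee_rot: [[-0.993, -0.12, -0.004], [-0.12, 0.993, -0.001], [0.004, -0.0, -1.0]]
contact_force: [-4.8, 1.3, 3.7]
opening: 0.674
finger_force: 30.4
[33.4 43.4  0.3] 9.120599999999996
time_s: 11.92
position: [0.4961, 0.1269, 0.1668]
ee_rot: [[-0.993, -0.12, -0.004], [-0.12, 0.993, -0.001], [0.004, -0.0, -1.0]]
contact_force: [-5.3, 0.9, 4.3]
opening: 0.679
finger_force: 30.4
[32.1 41.8  0.3] 7.059099999999994
```

View pics/c7.png

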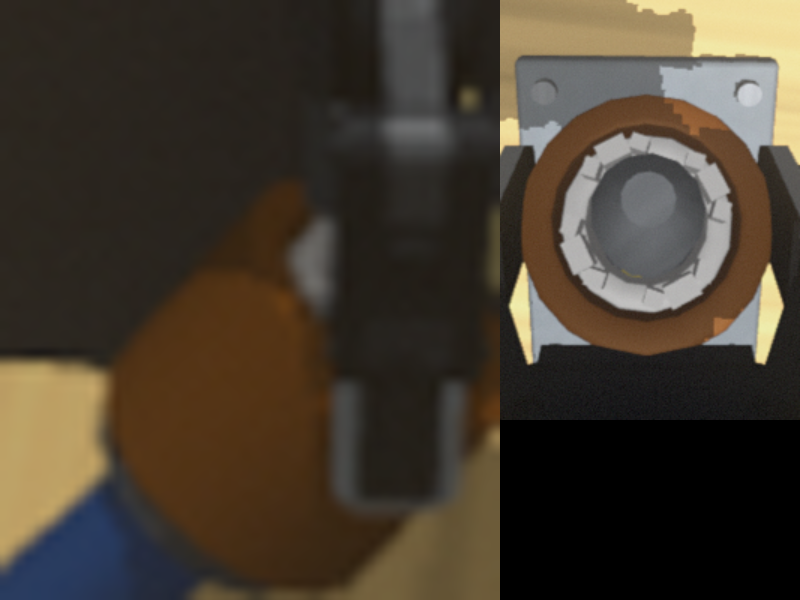

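The side crop shows the roll's lower face close to the flange, past the point where it would stop on a misaligned pin. I continue by feel.

```bash
for i in 1; do python3 -m crank '[-0.7,0,0.8,0,1,-0.7,0,0.8,0,1,0,0,0,0,1]';python3 -c "
from path import *;p=now();print(p,p[:2]@[.643,.766]-45.6)";  python3 -m crank '[-0.7,0,0.8,0,1,0,0,0,0,1]';python3 -c "
from path import *;p=now();print(p,p[:2]@[.643,.766]-45.6)"; python3 -m crank '[-0.7,0,0.8,0,1,0,0,0,0,1]';python3 -c "
from path import *;p=now();print(p,p[:2]@[.643,.766]-45.6)"; done
```

```text
time_s: 12.27
position: [0.4964, 0.1269, 0.1654]
ee_rot: [[-0.993, -0.12, -0.006], [-0.12, 0.993, -0.001], [0.006, -0.0, -1.0]]
contact_force: [-9.0, 1.1, 7.5]
opening: 0.677
finger_force: 31.1
[31.8 40.4  0.3] 5.793799999999997
time_s: 12.43
position: [0.4963, 0.127, 0.1646]
ee_rot: [[-0.993, -0.12, -0.008], [-0.12, 0.993, -0.001], [0.008, 0.0, -1.0]]
contact_force: [-10.9, 0.9, 9.5]
opening: 0.674
finger_force: 31.6
[31.9 39.6  0.3] 5.2453
time_s: 12.6
position: [0.4963, 0.127, 0.1637]
ee_rot: [[-0.993, -0.12, -0.009], [-0.12, 0.993, -0.001], [0.009, 0.0, -1.0]]
contact_force: [-12.2, 0.8, 12.1]
opening: 0.675
finger_force: 32.0
[31.9 38.7  0.4] 4.555900000000001
```

```bash
cat > chk.py <<'E'
from path import *
from fit import frame
a,h,n=frame(az);ph=np.linspace(0,2*np.pi,120)
def sil(c,s,off=0):
    X=[f+(s+z)*a+.03*(np.cos(t)*h+np.sin(t)*n) for z in(0,.048) for t in ph]
    return cv2.convexHull(np.float32([proj(c,x) for x in X]))
def inner(c,s,r): # ring at the top face
    return np.float32([proj(c,f+(s+.048)*a+r*(np.cos(t)*h+np.sin(t)*n)) for t in ph])
for N in("side","wrist"):
    c=cam(N);hsv=cv2.cvtColor(c["image"],cv2.COLOR_RGB2HSV)
    m=cv2.inRange(hsv,(4,110,40),(14,255,230))   # brown tape
    H=sil(c,.005);box=np.zeros(m.shape,np.uint8);cv2.fillConvexPoly(box,H.astype(np.int32),255);box=cv2.dilate(box,np.ones((25,25)))
    m&=box
    print(N,"brown px",(m>0).sum())
    for s in(0,.0025,.005,.0075,.010,.0125,.015):
        k=np.zeros(m.shape,np.uint8);cv2.fillConvexPoly(k,sil(c,s).round().astype(np.int32),255)
        print(s,"outside model",((m>0)&(k==0)).sum(), end=" | ")
    print()
    d=proj(c,f+.03*a)-proj(c,f);L=np.linalg.norm(d)/30;d/=np.linalg.norm(d)
    ys,xs=np.nonzero(m);pr=(np.c_[xs,ys])@d;print("min/max along a",np.percentile(pr,[.5,99.5]),"px/mm",L,
      [(s,float((sil(c,s)[:,0]@d).min().round(1)),float((sil(c,s)[:,0]@d).max().round(1))) for s in(0,.005,.01)])
E
python3 chk.py
```

```text
side brown px 154
0 outside model 3 | 0.0025 outside model 1 | 0.005 outside model 3 | 0.0075 outside model 18 | 0.01 outside model 28 | 0.0125 outside model 39 | 0.015 outside model 49 | 
min/max along a [52.68979797 88.92148559] px/mm 0.48271848446678967 [(0, 50.7, 89.4), (0.005, 53.1, 91.9), (0.01, 55.6, 94.3)]
wrist brown px 10823
0 outside model 168 | 0.0025 outside model 0 | 0.005 outside model 0 | 0.0075 outside model 0 | 0.01 outside model 0 | 0.0125 outside model 0 | 0.015 outside model 0 | 
min/max along a [-425.69792502 -257.53524699] px/mm 0.2674390960133193 [(0, -433.1, -257.0), (0.005, -434.4, -252.6), (0.01, -435.9, -247.9)]
```

By the wrist and side fits the roll's face is within about 2 mm of the flange, so the force rise is the flange itself. I relieve the push, open, and check.

```bash
python3 -m crank '[1,0,-1.3,0,1,1,0,-1.3,0,1,0,0,0,0,1]'; python3 -m crank '[0,0,0,0,0.2,0,0,0,0,0,0,0,0,0,-0.3,0,0,0,0,-1,0,0,0,0,-1,0,0,0,0,-1,0,0,0,0,-1]'; python3 chk.py
```

```text
time_s: 12.95
position: [0.497, 0.1267, 0.1654]
ee_rot: [[-0.993, -0.12, -0.004], [-0.12, 0.993, -0.001], [0.005, -0.001, -1.0]]
contact_force: [-3.8, -0.5, -2.6]
opening: 0.68
finger_force: 30.3
time_s: 13.53
position: [0.5001, 0.1274, 0.1678]
ee_rot: [[-0.993, -0.12, 0.003], [-0.12, 0.993, 0.0], [-0.003, 0.0, -1.0]]
contact_force: [-0.2, -0.7, -0.1]
opening: 1.003
finger_force: 0.0
side brown px 160
0 outside model 2 | 0.0025 outside model 0 | 0.005 outside model 4 | 0.0075 outside model 21 | 0.01 outside model 33 | 0.0125 outside model 40 | 0.015 outside model 51 | 
min/max along a [52.57057236 88.55926471] px/mm 0.48271848446678967 [(0, 50.7, 89.4), (0.005, 53.1, 91.9), (0.01, 55.6, 94.3)]
wrist brown px 8963
0 outside model 328 | 0.0025 outside model 62 | 0.005 outside model 0 | 0.0075 outside model 0 | 0.01 outside model 0 | 0.0125 outside model 0 | 0.015 outside model 0 | 
min/max along a [-406.98930354 -244.95447109] px/mm 0.30674083909392214 [(0, -416.7, -246.2), (0.005, -417.6, -241.6), (0.01, -418.5, -236.7)]
```

```bash
python3 -m crank '[0,0,-8,0,-1,0,0,-15,0,-1,0,0,-25,0,-1,0,0,-30,0,-1,0,0,-30,0,-1,15,0,-30,0,-1,25,0,-10,0,-1,25,0,0,0,-1]'; python3 -m crank '[0,0,0,0,-1,0,0,0,0,-1,0,0,0,0,-1]';  python3 - <<'E'
from chk import *
for N in("side","wrist"):
    c=cam(N);hsv=cv2.cvtColor(c["image"],cv2.COLOR_RGB2HSV);H=sil(c,.005)
    cs=(np.mean(H[:,0],0)).astype(int);print(N,hsv[cs[1]-4:cs[1]+5:4,cs[0]-6:cs[0]+7:4].reshape(-1,3).tolist())
    m=cv2.inRange(hsv,(0,120,25),(16,255,235));box=np.zeros(m.shape,np.uint8);cv2.fillConvexPoly(box,H.astype(np.int32),255);m&=cv2.dilate(box,np.ones((21,21)))
    hull=cv2.convexHull(np.argwhere(m)[:,::-1].astype(np.int32));M=np.zeros(m.shape,np.uint8);cv2.fillConvexPoly(M,hull,1)
    for s in(-.0025,0,.0025,.005,.0075,.01,.0125):
        k=np.zeros(m.shape,np.uint8);cv2.fillConvexPoly(k,sil(c,s).round().astype(np.int32),1);print(s,round((M&k).sum()/(M|k).sum(),3),end=" ")
    print((m>0).sum())
E
```

```text
time_s: 14.3
position: [0.4356, 0.1199, 0.319]
ee_rot: [[-0.993, -0.12, 0.008], [-0.12, 0.993, 0.002], [-0.008, 0.001, -1.0]]
contact_force: [-0.4, 0.4, 0.1]
opening: 1.0
finger_force: 0.0
time_s: 14.55
position: [0.4346, 0.1196, 0.3155]
ee_rot: [[-0.993, -0.12, 0.002], [-0.12, 0.993, 0.0], [-0.002, 0.0, -1.0]]
contact_force: [-0.6, 0.8, -0.6]
opening: 0.999
finger_force: 0.0
side brown px 203
0 outside model 10 | 0.0025 outside model 0 | 0.005 outside model 6 | 0.0075 outside model 18 | 0.01 outside model 24 | 0.0125 outside model 34 | 0.015 outside model 43 | 
min/max along a [52.51662878 89.91343874] px/mm 0.48271848446678967 [(0, 50.7, 89.4), (0.005, 53.1, 91.9), (0.01, 55.6, 94.3)]
wrist brown px 2381
0 outside model 40 | 0.0025 outside model 0 | 0.005 outside model 0 | 0.0075 outside model 0 | 0.01 outside model 0 | 0.0125 outside model 0 | 0.015 outside model 0 | 
min/max along a [-345.41176932 -265.39141243] px/mm 0.24175113392533643 [(0, -350.6, -265.8), (0.005, -349.9, -263.8), (0.01, -349.2, -261.8)]
side [[15, 193, 90], [15, 192, 89], [14, 174, 95], [0, 0, 112], [15, 187, 90], [14, 185, 87], [15, 187, 86], [13, 100, 94], [15, 191, 87], [15, 191, 84], [14, 179, 81], [15, 185, 77]]
-0.0025 0.832 0 0.875 0.0025 0.919 0.005 0.923 0.0075 0.867 0.01 0.803 0.0125 0.752 894
wrist [[108, 8, 165], [107, 13, 177], [110, 9, 175], [109, 12, 170], [120, 2, 143], [109, 12, 172], [103, 14, 170], [113, 12, 171], [111, 12, 153], [107, 11, 160], [99, 11, 170], [107, 11, 167]]
-0.0025 0.903 0 0.909 0.0025 0.908 0.005 0.898 0.0075 0.887 0.01 0.87 0.0125 0.857 2355
```

```bash
python3 -m crank '[-20,0,5,0,-1,-30,-1,8,0,-1,-30,-1,8,0,-1,-35,-1,8,0,-1,-35,-1,8,0,-1,-30,-1,8,0,-1,-20,0,6,0,-1,-11,0,4,0,-1]'; python3 -m crank '[0,0,0,0,-1,0,0,0,0,-1,0,0,0,0,-1,0,0,0,0,-1]';  cat > chk2.py <<'E'
from path import *
from fit import frame
from scipy.optimize import minimize
a,h,n=frame(az);ph=np.linspace(0,2*np.pi,120)
c=cam("wrist");print(c["s"]["position"].round(4),proj(c,f).round(),proj(c,f+.062*a).round())
P=[(z,t) for z in(0,.048) for t in ph]
def sil(s,dx=0,dy=0):return cv2.convexHull(np.float32([proj(c,f+(s+z)*a+.03*(np.cos(t)*h+np.sin(t)*n)) for z,t in P]))
hsv=cv2.cvtColor(c["image"],cv2.COLOR_RGB2HSV);H=sil(.005);B=np.zeros(hsv.shape[:2],np.uint8);cv2.fillConvexPoly(B,H.astype(np.int32),1);B=cv2.dilate(B,np.ones((31,31)))
m=cv2.inRange(hsv,(0,120,20),(16,255,235))*B
n_,lab,st,_=cv2.connectedComponentsWithStats(m);i=1+np.argmax(st[1:,4]);m=(lab==i)
d=proj(c,f+.03*a)-proj(c,f);L=np.linalg.norm(d)/30;d/=np.linalg.norm(d);e=np.array([-d[1],d[0]])
q=np.argwhere(m)[:,::-1];print("px",len(q),"px/mm",L)
ex=lambda Q:[round(float(v),1) for v in((Q@d).min(),(Q@d).max(),(Q@e).min(),(Q@e).max())]
print("meas",ex(q))
for s in(0,.005,.01):print(s,ex(sil(s)[:,0]))
g=hsv[:,:,1]<60;ys,xs=np.nonzero(g&(cv2.erode(B,np.ones((31,31)))>0));print("white/steel max along d",((np.c_[xs,ys])@d).max(),"tip",ex(np.float32([proj(c,f+.062*a+.006*(np.cos(t)*h+np.sin(t)*n)) for t in ph])))
cv2.imwrite("pics/w9.png",c["image"][:,:,::-1])
E
python3 chk2.py
```

```text
time_s: 15.42
position: [0.6466, 0.1398, 0.2565]
ee_rot: [[-0.993, -0.119, -0.003], [-0.119, 0.993, -0.001], [0.003, -0.0, -1.0]]
contact_force: [-0.5, -0.0, -0.9]
opening: 1.002
finger_force: 0.0
time_s: 15.75
position: [0.6438, 0.1398, 0.2606]
ee_rot: [[-0.993, -0.12, 0.0], [-0.12, 0.993, 0.0], [-0.0, 0.0, -1.0]]
contact_force: [0.1, 0.1, 0.4]
opening: 1.002
finger_force: 0.0
[0.6438 0.1398 0.2606] [326.  44.] [329. -74.]
px 7091 px/mm 1.6207263272207826
meas [-67.7, 9.9, 270.9, 382.0]
0 [-75.0, 87.9, 263.9, 390.4]
0.005 [-68.1, 99.4, 262.3, 392.0]
0.01 [-61.0, 111.4, 260.6, 393.7]
white/steel max along d -30.203761011140458 tip [73.6, 90.4, 313.5, 340.6]
```

Run:
```python
from path import *
from fit import frame
a,h,n=frame(az);im=cv2.imread("pics/w9.png")[:,:,::-1].copy();hsv=cv2.cvtColor(im,cv2.COLOR_RGB2HSV)
c=cam("wrist")
for nm,X in(("rim s0",f-.03*n),("rim s5",f-.03*n+.005*a),("rim s10",f-.03*n+.01*a),("flange top rim",f-.024*n),("flange bottom rim",f-.024*n-.006*a),("arm",f-.014*n-.006*a),("rim L s0",f+.03*h),("rim R s0",f-.03*h)):print(nm,proj(c,X).round(1))
for col in(316,326,336):print(col,[(r,*im[r,col].tolist()) for r in range(52,86,2)])
```

```text
rim s0 [326.5  83.3]
rim s5 [326.7  76.5]
rim s10 [326.9  69.4]
flange top rim [326.4  75.1]
flange bottom rim [326.1  83. ]
arm [326.   69.9]
rim L s0 [275.   43.8]
rim R s0 [376.9  43.9]
316 [(52, 90, 58, 34), (54, 91, 57, 33), (56, 92, 57, 32), (58, 90, 55, 27), (60, 88, 58, 29), (62, 88, 57, 32), (64, 91, 62, 34), (66, 88, 55, 33), (68, 92, 61, 39), (70, 85, 53, 30), (72, 88, 58, 35), (74, 90, 59, 35), (76, 57, 44, 39), (78, 42, 51, 63), (80, 37, 47, 74), (82, 37, 56, 94), (84, 37, 59, 97)]
326 [(52, 93, 59, 30), (54, 93, 59, 35), (56, 95, 61, 36), (58, 95, 60, 35), (60, 95, 60, 30), (62, 90, 59, 36), (64, 91, 59, 32), (66, 90, 58, 34), (68, 90, 57, 34), (70, 91, 61, 34), (72, 90, 59, 35), (74, 90, 60, 35), (76, 86, 56, 35), (78, 49, 50, 53), (80, 37, 45, 71), (82, 34, 58, 94), (84, 44, 65, 105)]
336 [(52, 94, 60, 34), (54, 91, 55, 28), (56, 94, 59, 38), (58, 92, 58, 32), (60, 97, 61, 38), (62, 91, 60, 31), (64, 93, 62, 36), (66, 90, 57, 32), (68, 91, 59, 36), (70, 90, 57, 34), (72, 90, 58, 34), (74, 95, 62, 39), (76, 63, 52, 45), (78, 43, 56, 79), (80, 40, 59, 100), (82, 35, 61, 99), (84, 41, 64, 101)]
```

```bash
python3 -c "
from plant import *;print(finish_job())"
```

```text
the job is handed in; nothing more can be done
None
```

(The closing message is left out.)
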